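Sort the mixed fittings and punches into their sample-marked bins

TASK

Sort the five loose parts on the bench into the three bins: each bin carries on its tab a sample of what belongs in it, so both brass nuts, the copper elbow and both centre punches go into the bins with the matching sample. Set every part down so that it lies flat on the floor of its bin's tray, not leaning on the rim or lying on another part.

Things in the scene. Friction and masses are not known exactly. Their poses are not given: they have to be found in the camera images.
- nut_a: one of two equal loose brass union nuts lying flat: a hexagonal ring with a wide hole, 34 mm across flats along its own x, 39 mm across corners along its own y, 20 mm high, 0.08 kg. Origin: centre of its underside; z up. The hexagon repeats each 60 degrees; grip it across two flats.
- nut_b: the other of two equal loose brass union nuts lying flat: a hexagonal ring with a wide hole, 34 mm across flats along its own x, 39 mm across corners along its own y, 20 mm high, 0.08 kg. Origin: centre of its underside; z up. The hexagon repeats each 60 degrees; grip it across two flats.
- elbow: loose copper pipe elbow lying flat: 90 degree bend of 23 mm tube, 54 x 52 x 24 mm, 0.06 kg. Origin: centre of its outline at the underside, z up. One straight leg lies along x (centre line y = -14 mm, x +7 to +27), the other along y (centre line x = -15 mm, y +8 to +26); bend at the -x, -y corner. Grip a leg across its 23 mm, e.g. at x +14, y -14, closing along y.
- punch_a: one of two equal loose steel centre punches lying on the bench: a round knurled rod 10 mm thick and 100 mm long along its own y, tapering to a point at one end, 0.07 kg. Origin: underside at mid-length; z up as it lies at first (it is round and may roll about its length). Grip it across its own x, at mid-length.
- punch_b: the other of two equal loose steel centre punches lying on the bench: a round knurled rod 10 mm thick and 100 mm long along its own y, tapering to a point at one end, 0.07 kg. Origin: underside at mid-length; z up as it lies at first (it is round and may roll about its length). Grip it across its own x, at mid-length.
- bin_nut: fixed grey parts bin with one brass union nut screwed as sample on the flat tab behind its open tray. Origin: centre of the tray's underside, at bench height; x toward the tab (away from the robot), y left, z up. Tray 128 (x) by 108 mm outside, 120 by 100 inside, floor at z 4 mm, rim at 25. Tab x +64 to +128 mm, sample top below 37 mm. The bins differ only in the sample; their order varies.
- bin_elbow: fixed grey parts bin with one copper elbow screwed as sample on the flat tab behind its open tray. Origin: centre of the tray's underside, at bench height; x toward the tab (away from the robot), y left, z up. Tray 128 (x) by 108 mm outside, 120 by 100 inside, floor at z 4 mm, rim at 25. Tab x +64 to +128 mm, sample top below 37 mm. The bins differ only in the sample; their order varies.
- bin_punch: fixed grey parts bin with one centre punch screwed as sample on the flat tab behind its open tray. Origin: centre of the tray's underside, at bench height; x toward the tab (away from the robot), y left, z up. Tray 128 (x) by 108 mm outside, 120 by 100 inside, floor at z 4 mm, rim at 25. Tab x +64 to +128 mm, sample top below 37 mm. The bins differ only in the sample; their order varies.
- torch: fixed obstacle, no part of the job: brazing torch lying in a rod cradle to the right of the bins, between the arm's starting place and the work. Origin on the bench below its middle; it lies along its own y, from y = -195 mm (brass handle, hoses) to +223 mm (thin bent tip, toward the back), 74 mm wide over the valve knobs, between 130 and 190 mm above the bench; pass over it.

How it is judged:
By the outcome, as a careful person would: the job done as asked, in the order asked, and still so for the second after the job is handed in, with the robot touching nothing.
It also fails if it takes over 102 s, if anything falls off the work surface, if the arm or the gripper's body presses on something with over 40 N, if the wrist force passes 120 N, or if a joint passes its speed limit or range.

ROBOT

A 6-joint arm with a two-finger parallel gripper is mounted at the origin on a cart in front of the work surface, level with it; the furniture and walls round the work are solid. World frame = base frame: x ahead of the robot, y to its left, z up, the work surface at z = 0. Lengths are in m, angles in rad, forces in N, time in s.
With the tool pointing down it reaches from about 0.325 to 0.9 m from the base axis. Payload 6.1 kg.
Tool frame: the origin (TCP) lies between the finger pads; the fingertips stand 25 mm ahead of it and the grasp point (between the pads) lies 6 mm ahead of it; z points along the fingers, y is the line along which they close (so a half turn about z gives the same grasp; the last joint's range is limited). The gripper opens to 87 mm and grips with 3 to 60 N. Pads are 19 mm wide; open, the fingers measure 117 mm over their backs; the gripper's body (75 mm by 190 mm) begins 51 mm behind the grasp point.
Start: joints at [-1.347, 0.22, 1.526, -0, 1.395, -0.126], TCP at [0.214, -0.587, 0.248] pointing down, gripper open.
Joint ranges: [-2.98, 2.98], [-0.91, 2.08], [0.09, 2.57], [-1.24, 4.39], [0.2, 2.65], [-2.68, 2.68]. Speed limits (rad/s): [2.57, 2.57, 3.01, 3.14, 3.14, 3.14].

INTERFACE

Orientations are given as a 3x3 rotation matrix whose columns are the frame's x, y, z axes.
In Python, from station import env gives the robot as it stands.
- The arm moves only by the tool drive_tool, never from a script. Its argument "increments" is a list of rows, each a list of 3 entries, a list of its own where there are three numbers: the shift along the world's x, y, z in cm, then the turn about the world's z in rad, then the closure, from -1 (fully open) to 1 (shut). A call has exactly 5 rows; each row is the pose to reach, as a shift and turn from the pose commanded when the call began; what a row does not reach only later rows make up. A row lasts 1/10 s, in which the tool goes at most 50 mm and 8.59 degrees, less where a joint would pass 70% of its speed; a pose out of reach is approached as far as the arm can. A call with a gripper value outside its range is refused whole. The fingers move at their own pace and stop on an object; the grip force is fixed at half the most. Time passes only in rows, so rows that repeat a pose let the fingers close, or fill a call up. It gives the time, the measured TCP pose, the force, the opening and the grip force at its end, in the units of the state.
- env.sense(): the state, without advancing time (a new reading comes with each control period).
- env.get_image(name): name is "scene" or "side" or "wrist"; returns (picture, depth): 480x640x3 uint8, red, green, blue; 480x640 float32, m along the optical axis (not along the pixel's ray), 0 where there is no reading.
- env.camera_model(name): a dict with "fx", "fy", "cx", "cy" (pixels), "rvec" (rotation vector, rad) and "tvec" (3), from world to camera coordinates, as OpenCV has them. Camera axes: x right, y down, z forward; pixel columns grow to the right and rows downward; lengths in m; the calibration is good to about 2 mm. A picture is of the moment at which its call begins: read the wrist's pose just before it. camera_model takes no time and is no camera call; for the wrist camera it gives the pose at the moment of the call.
- env.hand_in(): hands the job in; it is judged then, once.
The state is a dict: "time": time; "q": joint angles; "qvel": joint speeds; "joint_efforts": joint torques, N m; "tool_pos": TCP position; "tool_rot": TCP orientation; "force": force on the tool from outside, world axes, zero at the start; "torque": the same for the moment, N m; "opening": finger opening in m; "grasp_force": force on a finger pad.
Only numpy, scipy, OpenCV 4.12 (cv2) and the standard library are available. Lean on these libraries where they do the work, as an engineer would, in place of code of your own. Each camera call takes 0.05 s, during which the arm holds its last target. There are 200 camera calls.

## Working session

There is one attempt and no reset: what is moved stays moved. The work goes in short steps, Python scripts to look and compute and a tool call to move; the robot and the scene stay as the last step left them, time stands still between calls to the robot, and variables do not carry over. Pictures are saved under pics/ and viewed, at most 14 in all, crops included, and the job is handed in when it is done.

Besides the shell and the picture viewer there is one more tool, called after "Call:" in YAML: its name, and indented under it one key for each argument. drive_tool: Moves the arm, as the interface text tells. Its arguments: {"type":"object","properties":{"increments":{"type":"array","items":{"type":"array"}}},"required":["increments"]}

```bash
mkdir -p pics
cat > h.py <<'E'
import numpy as np, cv2
from station import env
def save(n,f):
    p,d=env.get_image(n); cv2.imwrite(f'pics/{f}.png',cv2.cvtColor(p,cv2.COLOR_RGB2BGR)); return p,d
def pts(m,d):
    R,_=cv2.Rodrigues(np.array(m['rvec'],float)); t=np.array(m['tvec'],float).ravel()
    v,u=np.mgrid[:480,:640]
    c=np.stack([(u-m['cx'])/m['fx']*d,(v-m['cy'])/m['fy']*d,d],-1)
    return (c-t)@R   # world xyz per pixel
E
python3 - <<'E'
from h import *
s=env.sense();print(s['time'],s['tool_pos'],s['tool_rot'],s['opening'])
for n in('scene','side'):
    m=env.camera_model(n);p,d=save(n,n+'0');P=pts(m,d);np.savez(n+'0.npz',p=p,d=d,P=P)
    R,_=cv2.Rodrigues(np.array(m['rvec'],float));print(n,-R.T@np.array(m['tvec']).ravel(),(d>0).mean())
E
```

```text
0.0 [ 0.21406053 -0.58660832  0.24646282] [[ 9.39463026e-01  3.42650082e-01 -3.78683202e-04]
 [ 3.42650181e-01 -9.39461262e-01  1.84155702e-03]
 [ 2.75251464e-04 -1.85983060e-03 -9.99998233e-01]] 0.08706382847076104
scene [-0.11123161  0.79593135  0.4202818 ] 0.995771484375
side [0.13179618 0.87355853 0.53584898] 0.996044921875
```

View pics/scene0.png

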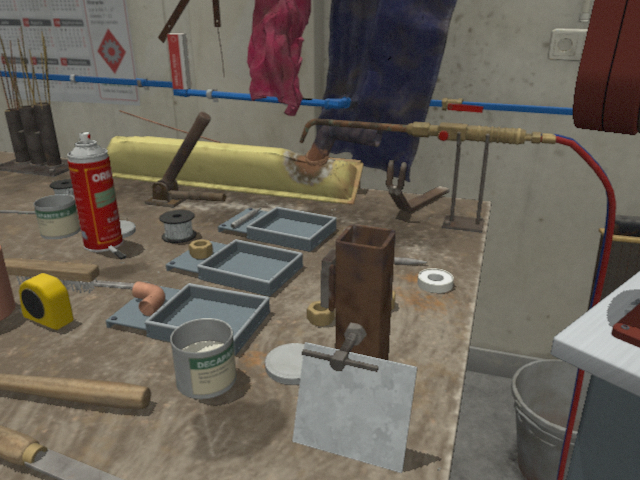

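View pics/side0.png

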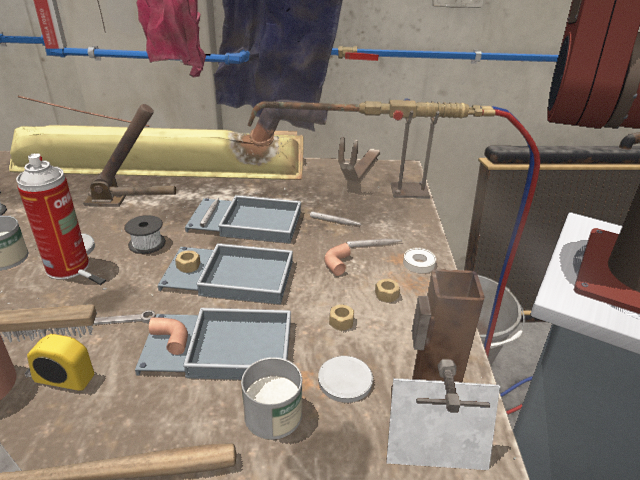

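The side view shows the bins: punch at (260,217), nut at (247,270), elbow at (240,340). The parts are a punch at (335,219), the elbow at (338,258) with a punch beside it at (375,243), and nuts at (388,289) and (342,317). A rusty square tube at (455,330) stands near the nuts.

Run:
```python
from h import *
z=np.load('side0.npz');P=z['P'];p=z['p']
hsv=cv2.cvtColor(p,cv2.COLOR_RGB2HSV)
def at(u,v):return P[v,u].round(3)
for k,(u,v) in dict(benchA=(320,290),p1a=(312,215),p1b=(359,224),p2a=(351,246),p2b=(402,241),elb=(338,258),nutA=(388,284),nutB=(342,310),tubeTop=(455,275),tube2=(420,320),clamp=(447,370),plate=(440,390),lid=(345,378),can=(272,365),tape=(420,258),torchKnob=(398,115),torchTip=(255,105),torchH=(490,110),vice=(352,145)).items(): print(k,at(u,v))
# height components
Z=P[...,2];m=((Z>0.005)&(Z<.05)&(P[...,0]>.2)&(P[...,0]<1)&(abs(P[...,1])<.6)).astype('u1')
n,l,st,c=cv2.connectedComponentsWithStats(m)
for i in range(1,n):
    if st[i,4]>60:
        Q=P[l==i];print(st[i],Q.min(0).round(3),Q.max(0).round(3),np.median(Q,0).round(3))
m=((Z>0.06)&(P[...,0]>.2)&(P[...,0]<1.0)&(abs(P[...,1])<.75)).astype('u1')
n,l,st,c=cv2.connectedComponentsWithStats(m);print('tall')
for i in range(1,n):
    if st[i,4]>150:
        Q=P[l==i];print(st[i],Q.min(0).round(3),Q.max(0).round(3))
```

```text
benchA [0.443 0.31  0.002]
p1a [0.564 0.132 0.007]
p1b [0.474 0.115 0.008]
p2a [0.456 0.181 0.005]
p2b [0.388 0.113 0.001]
elb [0.455 0.23  0.01 ]
nutA [0.354 0.255 0.015]
nutB [0.386 0.345 0.014]
tubeTop [0.22  0.434 0.207]
tube2 [0.233 0.487 0.182]
clamp [0.199 0.481 0.125]
plate [0.202 0.476 0.088]
lid [0.324 0.453 0.011]
can [0.392 0.515 0.054]
tape [0.341 0.148 0.003]
torchKnob [ 0.468 -0.007  0.179]
torchTip [ 1.112 -0.437 -0.065]
torchH [ 0.331 -0.117  0.183]
vice [ 0.877 -0.669 -0.23 ]
[286  74  40  16 500] [ 0.904 -0.518  0.005] [ 0.999 -0.443  0.05 ] [ 0.948 -0.471  0.029]
[ 116  149  187   31 3069] [ 0.661 -0.027  0.005] [0.999 0.211 0.05 ] [0.808 0.104 0.024]
[341 149  39  34 514] [ 0.547 -0.192  0.005] [0.598 0.008 0.05 ] [ 0.569 -0.089  0.013]
[525 169  13  25 205] [ 0.224 -0.208  0.005] [ 0.248 -0.175  0.05 ] [ 0.234 -0.185  0.029]
[391 171  39  27 611] [ 0.402 -0.106  0.005] [ 0.49 -0.02  0.05] [ 0.447 -0.06   0.008]
[  83  173   94   33 1315] [0.815 0.217 0.005] [0.97  0.333 0.05 ] [0.917 0.286 0.026]
[ 185  195  116   47 3460] [0.553 0.127 0.005] [0.768 0.3   0.029]
[... 1136 characters left out ...]
7 1439] [0.34  0.526 0.005] [0.4   0.575 0.05 ] [0.355 0.567 0.028]
[ 387  421   45   43 1468] [0.2   0.493 0.005] [0.241 0.529 0.05 ] [0.218 0.511 0.029]
tall
[ 284    0  152   74 8121] [ 0.655 -0.75   0.06 ] [ 1.    -0.435  0.255]
[ 547    0   42  123 1633] [ 0.2   -0.033  0.249] [0.233 0.113 0.417]
[   96    99   444    77 10744] [ 0.226 -0.201  0.06 ] [1.    0.294 0.196]
[338 137  20  30 347] [ 0.54  -0.004  0.06 ] [0.58  0.016 0.114]
[  16  154   65   96 4023] [0.787 0.444 0.06 ] [0.854 0.509 0.2  ]
[ 390  269   88  148 6266] [0.2   0.421 0.06 ] [0.248 0.532 0.212]
[ 33 334  44  24 681] [0.604 0.613 0.06 ] [0.651 0.651 0.068]
[241 358  61  49 360] [0.34  0.507 0.06 ] [0.409 0.576 0.065]
```

Call:
drive_tool:
  increments:
    - [[1,3.5,3],0,-1]
    - [[2.2,8,5],0,-1]
    - [[3.5,12.5,6],0,-1]
    - [[5,17,7],0,-1]
    - [[6.5,21.5,8],0,-1]

```text
time: 0.6
tool_pos: [0.2793, -0.3702, 0.3275]
tool_rot: [[0.94, 0.342, -0.0], [0.342, -0.94, 0.001], [0.0, -0.001, -1.0]]
force: [1.5, -0.5, 0.7]
opening: 0.087
grasp_force: 0.0
```

Call:
drive_tool:
  increments:
    - [[1.5,4.6,0],0,-1]
    - [[3,9.2,0],0,-1]
    - [[4.5,13.8,0],0,-1]
    - [[6,18.4,0],0,-1]
    - [[7.5,23,0],0,-1]

```text
time: 1.1
tool_pos: [0.3541, -0.1402, 0.3274]
tool_rot: [[0.94, 0.342, 0.0], [0.342, -0.94, -0.0], [0.0, 0.0, -1.0]]
force: [1.1, -0.5, 0.1]
opening: 0.0873
grasp_force: 0.0
```

Call:
drive_tool:
  increments:
    - [[1.5,4.6,0],0,-1]
    - [[3,9.2,0],0,-1]
    - [[4.5,13.8,0],0,-1]
    - [[6,18.4,0],0,-1]
    - [[7.5,23,0],0,-1]

```text
time: 1.6
tool_pos: [0.4291, 0.09, 0.3274]
tool_rot: [[0.939, 0.343, 0.0], [0.343, -0.939, -0.0], [0.0, 0.0, -1.0]]
force: [0.6, -0.4, -0.7]
opening: 0.0869
grasp_force: 0.0
```

Call:
drive_tool:
  increments:
    - [[0.5,4.6,0],0,-1]
    - [[1,9.2,0],0,-1]
    - [[1,12,0],0,-1]
    - [[1,12,0],0,-1]
    - [[1,12,0],0,-1]

```text
time: 2.1
tool_pos: [0.4388, 0.208, 0.327]
tool_rot: [[0.939, 0.344, -0.001], [0.344, -0.939, -0.001], [-0.001, 0.0, -1.0]]
force: [0.2, 0.5, -0.0]
opening: 0.0868
grasp_force: 0.0
```

Run:
```python
from h import *
s=env.sense();print(s['time'],s['tool_pos'],s['q'])
m=env.camera_model('wrist');p,d=save('wrist','w0');P=pts(m,d);np.savez('w0.npz',p=p,d=d,P=P)
R,_=cv2.Rodrigues(np.array(m['rvec'],float));print(-R.T@np.array(m['tvec']).ravel(),R)
```

```text
2.1 [0.43878569 0.20796914 0.3269783 ] [ 2.80407598e-01 -1.60414273e-01  1.76848779e+00 -5.86993842e-04
  1.53484164e+00  1.49964674e+00]
[0.51717125 0.23751006 0.46376189] [[ 3.44356435e-01 -9.38838927e-01  3.37655650e-04]
 [-8.94371414e-01 -3.27936792e-01  3.04232204e-01]
 [-2.85514306e-01 -1.05066307e-01 -9.52597844e-01]]
```

View pics/w0.png

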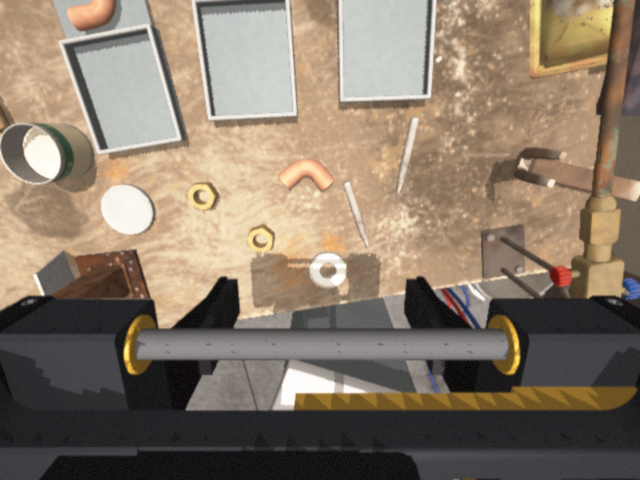

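The view from above shows every part clearly: nuts at (202,196) and (261,239), the elbow at (307,175), punches at (356,215) and (408,155). The trays are at (122,90), (248,58) and (387,45).

```bash
cat >> h.py <<'E'
def ray(m,uv,z):
    R,_=cv2.Rodrigues(np.array(m['rvec'],float)); C=-R.T@np.array(m['tvec'],float).ravel()
    uv=np.atleast_2d(uv).astype(float)
    D=np.c_[(uv[:,0]-m['cx'])/m['fx'],(uv[:,1]-m['cy'])/m['fy'],np.ones(len(uv))]@R
    return C+D*((z-C[2])/D[:,2])[:,None]
E
python3 - <<'E'
from h import *
z=np.load('w0.npz');P=z['P'];p=z['p'];Z=P[...,2]
print('bench',[P[v,u].round(3) for u,v in((330,120),(170,160),(450,200))])
m=((Z>0.0055)&(Z<.05)).astype('u1');m[275:]=0
n,l,st,c=cv2.connectedComponentsWithStats(m)
for i in range(1,n):
    if st[i,4]>60:
        Q=P[l==i];xy=Q[:,:2].astype('f4');b=cv2.minAreaRect(xy*1000)
        print(c[i].round(),st[i,4],'min',Q.min(0).round(3),'max',Q.max(0).round(3),'rect',np.round(b[0]),np.round(b[1]),round(b[2],1))
print('tray corners (top rim z.025)')
M=env.camera_model('wrist')
for k,uv in dict(E=[(61,40),(152,26),(183,142),(99,153)],N=[(194,1),(290,0),(296,117),(208,122)],Pn=[(340,0),(436,0),(432,100),(341,102)]).items(): print(k,ray(M,uv,.025)[:,:2].round(3).tolist())
# hexagon edges of the nuts
for u,v in((202,196),(261,239)):
    sel=(Z>.014)&(Z<.028);yy,xx=np.mgrid[:480,:640];sel&=np.hypot(xx-u,yy-v)<22
    xy=(P[sel][:,:2]*1000).astype('f4');c0=cv2.minEnclosingCircle(xy);h=cv2.convexHull(xy)[:,0]-np.array(c0[0])
    w=[np.ptp(xy@np.array([np.cos(a),np.sin(a)])) for a in np.radians(range(0,180,5))]
    w=np.array(w);f=w.reshape(3,12).mean(0);print('nut',c0,'width by angle0..55',f.round(1))
E
```

```text
bench [array([0.529, 0.23 , 0.001]), array([ 0.409,  0.412, -0.001]), array([0.489, 0.039, 0.   ])]
[110.  53.] 6367 min [0.391 0.395 0.006] max [0.577 0.571 0.038] rect [491. 484.] [171. 111.] 29.2
[238.  57.] 2276 min [0.478 0.271 0.006] max [0.632 0.418 0.027] rect [556. 345.] [126. 109.] 22.9
[393.  61.] 1653 min [0.553 0.128 0.006] max [0.689 0.266 0.027] rect [622. 196.] [105. 109.] 22.1
[554.  48.] 2535 min [ 0.66  -0.032  0.006] max [0.734 0.062 0.05 ] rect [691.  22.] [102.  50.] 63.7
[  3. 120.] 165 min [0.373 0.605 0.006] max [0.405 0.623 0.022] rect [390. 613.] [34. 12.] 13.2
[407. 151.] 549 min [0.474 0.111 0.006] max [0.569 0.135 0.012] rect [521. 121.] [97. 10.] 10.9
[ 72. 149.] 1330 min [0.347 0.505 0.006] max [0.41  0.548 0.05 ] rect [384. 521.] [67. 29.] 23.7
[ 34. 153.] 2113 min [0.342 0.532 0.021] max [0.402 0.575 0.05 ] rect [369. 555.] [64. 38.] 23.8
[306. 173.] 1011 min [0.432 0.2   0.011] max [0.476 0.27  0.025] rect [453. 235.] [51. 53.] 60.5
[563. 173.] 1240 min [ 0.557 -0.13   0.006] max [ 0.59  -0.016  0.037] rect [571. -72.] [ 27. 113.] 7.4
[625. 188.] 57
[... 788 characters left out ...]
5 min [0.206 0.414 0.006] max [0.27  0.508 0.043] rect [235. 462.] [38. 89.] 24.5
[328. 263.] 564 min [0.324 0.137 0.006] max [0.365 0.189 0.016] rect [347. 165.] [36. 51.] 21.7
tray corners (top rim z.025)
E [[0.505, 0.547], [0.554, 0.453], [0.443, 0.391], [0.394, 0.487]]
N [[0.594, 0.414], [0.631, 0.315], [0.518, 0.27], [0.476, 0.368]]
Pn [[0.65, 0.263], [0.686, 0.164], [0.592, 0.123], [0.553, 0.225]]
nut ((381.4460144042969, 356.65386962890625), 19.018226623535156) width by angle0..55 [37.4 36.9 36.1 35.2 34.  34.6 35.6 36.3 36.9 37.5 37.7 37.7]
nut ((350.2363586425781, 266.1651611328125), 19.38088035583496) width by angle0..55 [37.6 37.9 37.9 37.8 37.3 36.7 35.9 34.8 34.  35.1 36.1 37. ]
```

Call:
drive_tool:
  increments:
    - [[-1,3,-4],-0.13,-1]
    - [[-2.2,6,-8],-0.26,-1]
    - [[-3.5,9,-12],-0.4,-1]
    - [[-4.6,12,-16],-0.52,-1]
    - [[-5.7,14.9,-20],-0.52,-1]

```text
time: 2.65
tool_pos: [0.3838, 0.353, 0.1312]
tool_rot: [[0.985, -0.175, 0.001], [-0.175, -0.985, 0.0], [0.001, -0.001, -1.0]]
force: [1.1, 0.9, 0.6]
opening: 0.087
grasp_force: 0.0
```

Run:
```python
from h import *
s=env.sense();print(s['time'],s['tool_pos'],np.degrees(np.arctan2(s['tool_rot'][1][0],s['tool_rot'][0][0])),s['opening'],s['q'])
for f in('side0','w0'):
    P=np.load(f+'.npz')['P']; Q=P[:300] if f=='w0' else P; Q=Q[(Q[...,2]>.11)&(Q[...,2]<.2)]
    for x in np.arange(.3,.8,.05):
        q=Q[(abs(Q[:,0]-x)<.012)&(Q[:,1]<.2)]
        if len(q): print(f,round(x,2),q[:,1].min().round(3),q[:,1].max().round(3),q[:,2].max().round(3))
```

```text
2.65 [0.3838344  0.35304081 0.13124567] -10.092759656527667 0.08701340010834754 [ 5.92562659e-01  8.99208143e-02  1.90286820e+00 -3.98760003e-04
  1.14750609e+00  2.33967405e+00]
side0 0.3 -0.159 -0.123 0.181
side0 0.35 -0.991 -0.095 0.2
side0 0.4 -0.962 -0.048 0.2
side0 0.45 -0.934 -0.008 0.2
side0 0.5 -0.906 -0.009 0.2
side0 0.55 -0.876 0.011 0.199
side0 0.6 -0.846 0.038 0.2
side0 0.65 -0.821 0.065 0.2
side0 0.7 -0.79 0.09 0.2
side0 0.75 -0.759 0.062 0.199
w0 0.45 -0.044 -0.025 0.186
w0 0.5 -0.08 -0.01 0.19
w0 0.55 -0.022 0.012 0.189
w0 0.6 0.013 0.037 0.184
w0 0.65 0.012 0.064 0.184
w0 0.7 0.038 0.041 0.156
```

Call:
drive_tool:
  increments:
    - [[0,0,-3],0,-1]
    - [[0,0,-6],0,-1]
    - [[0,0,-8],0,-1]
    - [[0,0,-9.2],0,-1]
    - [[0,0,-10],0,-1]

```text
time: 3.15
tool_pos: [0.3838, 0.3523, 0.0315]
tool_rot: [[0.985, -0.171, -0.001], [-0.171, -0.985, -0.001], [-0.0, 0.001, -1.0]]
force: [0.0, 0.8, 0.0]
opening: 0.0868
grasp_force: 0.0
```

Call:
drive_tool:
  increments:
    - [[0,0,0],0,1]
    - [[0,0,0],0,1]
    - [[0,0,0],0,1]
    - [[0,0,0],0,1]
    - [[0,0,0],0,1]

```text
time: 3.65
tool_pos: [0.3838, 0.3538, 0.0329]
tool_rot: [[0.986, -0.169, 0.001], [-0.169, -0.986, 0.001], [0.001, -0.001, -1.0]]
force: [-0.2, 0.4, -0.2]
opening: 0.0552
grasp_force: 0.0
```

Call:
drive_tool:
  increments:
    - [[-0.2,0.3,-0.4],0,1]
    - [[-0.2,0.3,-0.4],0,1]
    - [[-0.2,0.3,-0.4],0,1]
    - [[-0.2,0.3,-0.4],0,1]
    - [[-0.2,0.3,-0.4],0,1]

```text
time: 4.15
tool_pos: [0.3813, 0.3564, 0.0281]
tool_rot: [[0.986, -0.169, -0.0], [-0.169, -0.986, -0.0], [-0.0, 0.0, -1.0]]
force: [-0.5, -0.1, -0.3]
opening: 0.0329
grasp_force: 30.0
```

Call:
drive_tool:
  increments:
    - [[0,0,0],0,1]
    - [[0,0,0],0,1]
    - [[0,0,2],0,1]
    - [[0,0,4],0,1]
    - [[0,0,6],0,1]

```text
time: 4.65
tool_pos: [0.3813, 0.3563, 0.0887]
tool_rot: [[0.986, -0.169, -0.0], [-0.169, -0.986, -0.0], [-0.0, 0.0, -1.0]]
force: [-0.2, -0.3, -0.5]
opening: 0.0332
grasp_force: 30.0
```

Call:
drive_tool:
  increments:
    - [[4,0,0],0.13,1]
    - [[8,0,0],0.26,1]
    - [[12,0,0],0.4,1]
    - [[16,0,0],0.5,1]
    - [[20.2,0,0],0.56,1]

```text
time: 5.15
tool_pos: [0.5848, 0.3563, 0.088]
tool_rot: [[0.924, 0.383, -0.0], [0.383, -0.924, -0.0], [-0.0, -0.0, -1.0]]
force: [0.7, 0.6, 0.4]
opening: 0.0329
grasp_force: 30.0
```

Call:
drive_tool:
  increments:
    - [[0,0,-1],0,1]
    - [[0,0,-3],0,1]
    - [[0,0,-4.5],0,1]
    - [[0,0,-5.2],0,1]
    - [[0,0,-5.5],0,1]

```text
time: 5.65
tool_pos: [0.5819, 0.3561, 0.0318]
tool_rot: [[0.925, 0.38, -0.003], [0.38, -0.925, -0.001], [-0.003, 0.0, -1.0]]
force: [-6.6, -4.5, 10.9]
opening: 0.0336
grasp_force: 30.0
```

Call:
drive_tool:
  increments:
    - [[0,0,0.1],0,-0.05]
    - [[0,0,0.1],0,-0.05]
    - [[0,0,0.1],0,-0.05]
    - [[0,0,0.1],0,-0.05]
    - [[0,0,1],0,-0.05]

```text
time: 6.15
tool_pos: [0.5826, 0.3561, 0.0424]
tool_rot: [[0.925, 0.38, -0.002], [0.38, -0.925, -0.001], [-0.002, 0.0, -1.0]]
force: [0.0, 0.5, -0.1]
opening: 0.0454
grasp_force: 0.0
```

Call:
drive_tool:
  increments:
    - [[0,0,3],0,-0.2]
    - [[0,0,7],0,-0.2]
    - [[-4,-1.5,9],-0.05,-0.2]
    - [[-8,-3.5,9],-0.1,-0.2]
    - [[-12.5,-5,9],-0.21,-0.2]

```text
time: 6.65
tool_pos: [0.4586, 0.306, 0.1353]
tool_rot: [[0.984, 0.175, 0.004], [0.175, -0.984, 0.001], [0.004, -0.001, -1.0]]
force: [-0.7, -0.6, 0.3]
opening: 0.0521
grasp_force: 0.0
```

Call:
drive_tool:
  increments:
    - [[-4,-1.5,0],0,-0.2]
    - [[-8,-3,0],0,-0.2]
    - [[-10.7,-4,-1],0,-0.2]
    - [[-10.7,-4,-3],0,-0.2]
    - [[-10.7,-4,-6],0,-0.2]

```text
time: 7.15
tool_pos: [0.3529, 0.2674, 0.0754]
tool_rot: [[0.984, 0.179, 0.006], [0.179, -0.984, 0.003], [0.006, -0.002, -1.0]]
force: [1.2, 0.6, 0.2]
opening: 0.0522
grasp_force: 0.0
```

Call:
drive_tool:
  increments:
    - [[0,0,-2],0,-0.2]
    - [[0,0,-3.5],0,-0.2]
    - [[0,0,-4.5],0,-0.2]
    - [[0,0,-4.5],0,-0.2]
    - [[0,0,-4.5],0,-0.2]

```text
time: 7.65
tool_pos: [0.352, 0.2667, 0.0289]
tool_rot: [[0.984, 0.179, 0.001], [0.179, -0.984, 0.0], [0.001, -0.0, -1.0]]
force: [-0.1, 0.6, -1.5]
opening: 0.0522
grasp_force: 0.0
```

Call:
drive_tool:
  increments:
    - [[-0.15,0,0],0,1]
    - [[-0.15,0,0],0,1]
    - [[-0.15,0,0],0,1]
    - [[-0.15,0,0],0,1]
    - [[-0.15,0,0],0,1]

```text
time: 8.15
tool_pos: [0.3504, 0.2666, 0.0287]
tool_rot: [[0.984, 0.179, 0.001], [0.179, -0.984, 0.0], [0.001, -0.0, -1.0]]
force: [-0.9, -1.1, 4.8]
opening: 0.033
grasp_force: 30.0
```

Call:
drive_tool:
  increments:
    - [[0,0,2],0,1]
    - [[0,0,6],0,1]
    - [[4,1.5,6.5],0.1,1]
    - [[8,3,6.5],0.2,1]
    - [[12,4.5,6.5],0.21,1]

```text
time: 8.65
tool_pos: [0.4717, 0.3123, 0.0943]
tool_rot: [[0.924, 0.383, 0.002], [0.383, -0.924, 0.001], [0.002, -0.0, -1.0]]
force: [0.1, 0.5, 0.5]
opening: 0.0331
grasp_force: 30.0
```

Call:
drive_tool:
  increments:
    - [[3,1.1,0],0,1]
    - [[6,2.2,0],0,1]
    - [[6,2.2,-1],0,1]
    - [[6,2.2,-3],0,1]
    - [[6,2.2,-4.5],0,1]

```text
time: 9.15
tool_pos: [0.5286, 0.3329, 0.0461]
tool_rot: [[0.925, 0.38, -0.002], [0.38, -0.925, -0.001], [-0.003, 0.0, -1.0]]
force: [-0.8, -0.3, -1.0]
opening: 0.0332
grasp_force: 30.0
```

Call:
drive_tool:
  increments:
    - [[0,0,-1],0,1]
    - [[0,0,-1.5],0,1]
    - [[0,0,-1.5],0,1]
    - [[0,0,-1.5],0,1]
    - [[0,0,-1.5],0,1]

```text
time: 9.65
tool_pos: [0.5301, 0.3336, 0.0335]
tool_rot: [[0.925, 0.38, 0.001], [0.38, -0.925, 0.0], [0.001, -0.0, -1.0]]
force: [0.1, 0.3, -0.7]
opening: 0.0333
grasp_force: 30.0
```

Call:
drive_tool:
  increments:
    - [[0,0,0],0,-0.05]
    - [[0,0,0],0,-0.05]
    - [[0,0,0],0,-0.05]
    - [[0,0,0],0,-0.05]
    - [[0,0,1],0,-0.05]

```text
time: 10.15
tool_pos: [0.5288, 0.3329, 0.0419]
tool_rot: [[0.925, 0.38, -0.003], [0.38, -0.925, -0.001], [-0.003, 0.0, -1.0]]
force: [-0.3, -0.3, 0.5]
opening: 0.0456
grasp_force: 0.0
```

Call:
drive_tool:
  increments:
    - [[0,0,4],0,-0.1]
    - [[0,0,8],0.15,-0.1]
    - [[-2,-2,12],0.3,-0.1]
    - [[-5,-5,14],0.45,-0.1]
    - [[-8.1,-7.9,16],0.6,-0.1]

```text
time: 10.65
tool_pos: [0.4488, 0.2539, 0.2057]
tool_rot: [[0.543, 0.84, 0.003], [0.84, -0.543, 0.001], [0.002, 0.002, -1.0]]
force: [-0.1, -0.0, 0.9]
opening: 0.0479
grasp_force: 0.0
```

Run:
```python
from h import *
s=env.sense();print(s['time'],s['tool_pos'],s['q'])
m=env.camera_model('wrist');p,d=save('wrist','w1');P=pts(m,d);Z=P[...,2]
np.savez('w1.npz',p=p,d=d,P=P)
```

```text
10.65 [0.44880242 0.25393899 0.2056606 ] [ 3.61996846e-01 -9.94499898e-03  1.85613339e+00 -1.91071916e-04
  1.29248616e+00  9.36424341e-01]
```

View pics/w1.png

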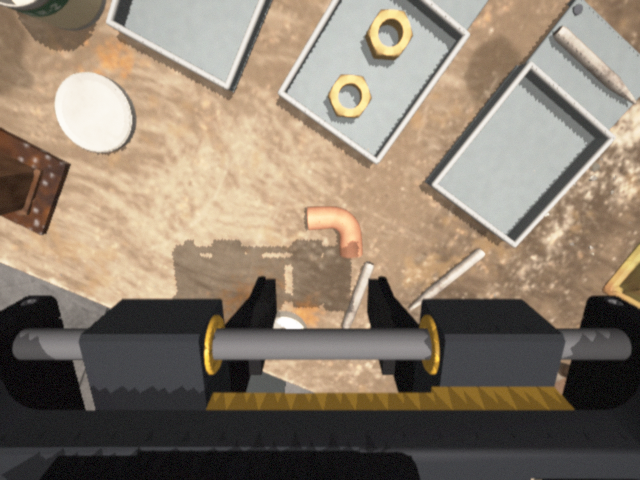

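Both nuts lie flat in the nut bin at (390,33) and (350,97). The elbow's bend is at (345,213), with leg ends at (308,217) and (351,252). The punch tray corners are visible at (433,183), (532,68), (609,137) and (513,242).

Run:
```python
from h import *
z=np.load('w1.npz');P=z['P'];Z=P[...,2]
M=env.camera_model('wrist')
yy,xx=np.mgrid[:480,:640]
s=(Z>.010)&(Z<.03)&(abs(xx-333)<40)&(abs(yy-230)<32)&(yy<258)
Q=P[s];b=cv2.minAreaRect((Q[:,:2]*1000).astype('f4'));print('elbow',b,cv2.boxPoints(b).round())
print('legs/bend',[P[v,u].round(3) for u,v in((315,217),(345,215),(351,245))])
C=ray(M,[(433,183),(532,68),(609,137),(513,242)],.025)[:,:2];print('P',C.round(3).tolist(),C.mean(0))
e=C[1]-C[0];print(np.degrees(np.arctan2(e[1],e[0])),np.linalg.norm(e))
print('p2 upper end',P[265,368],'p1',P[255,480])
```

```text
elbow ((452.7948303222656, 235.32481384277344), (51.8101921081543, 53.006439208984375), 60.53852844238281) [[417. 226.]
 [463. 200.]
 [489. 245.]
 [442. 271.]]
legs/bend [array([0.445, 0.26 , 0.022]), array([0.47 , 0.245, 0.019]), array([0.459, 0.217, 0.022])]
P [[0.551, 0.225], [0.666, 0.268], [0.703, 0.178], [0.592, 0.131]] [0.62807826 0.20036897]
20.29897698432655 0.12244668828454827
p2 upper end [0.46095733 0.18372752 0.0095462 ] p1 [0.56421247 0.12997648 0.00927428]
```

Call:
drive_tool:
  increments:
    - [[0,0,-2],0.15,-0.15]
    - [[0,0,-4],0.3,-0.15]
    - [[0,0,-6],0.45,-0.15]
    - [[0,0,-8],0.6,-0.15]
    - [[0,0,-10],0.74,-0.15]

```text
time: 11.2
tool_pos: [0.4493, 0.2546, 0.1033]
tool_rot: [[-0.164, 0.986, 0.001], [0.986, 0.164, 0.0], [0.0, 0.001, -1.0]]
force: [-0.6, 0.2, 0.2]
opening: 0.0499
grasp_force: 0.0
```

Call:
drive_tool:
  increments:
    - [[0,0,0],0.15,-0.15]
    - [[0,0,0],0.3,-0.15]
    - [[0,0,0],0.45,-0.15]
    - [[0,0,0],0.6,-0.15]
    - [[0,0,-1],0.74,-0.15]

```text
time: 11.7
tool_pos: [0.4504, 0.2551, 0.0952]
tool_rot: [[-0.786, 0.618, 0.004], [0.618, 0.786, 0.001], [-0.002, 0.003, -1.0]]
force: [0.1, 0.4, -0.0]
opening: 0.0503
grasp_force: 0.0
```

Call:
drive_tool:
  increments:
    - [[0,0,-1],0.15,-0.15]
    - [[0,0,-2],0.15,-0.15]
    - [[0,0,-2],0.15,-0.15]
    - [[0,0,-2],0.15,-0.15]
    - [[0,0,-2],0.15,-0.15]

```text
time: 12.2
tool_pos: [0.4494, 0.2547, 0.0738]
tool_rot: [[-0.866, 0.5, 0.001], [0.5, 0.866, 0.0], [-0.001, 0.001, -1.0]]
force: [1.2, 0.2, 0.4]
opening: 0.0499
grasp_force: 0.0
```

Call:
drive_tool:
  increments:
    - [[-0.1,0,-2],0,-0.15]
    - [[-0.1,0,-3.5],0,-0.15]
    - [[-0.1,0,-4.4],0,-0.15]
    - [[-0.1,0,-4.4],0,1]
    - [[-0.1,0,-4.4],0,1]

```text
time: 12.7
tool_pos: [0.4483, 0.2546, 0.0297]
tool_rot: [[-0.867, 0.499, 0.0], [0.499, 0.867, 0.0], [-0.0, 0.0, -1.0]]
force: [0.6, -0.4, -0.3]
opening: 0.041
grasp_force: 0.0
```

Call:
drive_tool:
  increments:
    - [[0,0,0],0,1]
    - [[0,0,0],0,1]
    - [[0,0,0],0,1]
    - [[0,0,0],0,1]
    - [[0,0,0],0,1]

```text
time: 13.2
tool_pos: [0.4485, 0.2547, 0.0298]
tool_rot: [[-0.867, 0.498, 0.001], [0.498, 0.867, 0.0], [-0.001, 0.001, -1.0]]
force: [-1.2, -0.1, 4.2]
opening: 0.0216
grasp_force: 29.5
```

Call:
drive_tool:
  increments:
    - [[0,0,1],0,1]
    - [[0,0,2.5],0,1]
    - [[0,0,4],0,1]
    - [[0,0,5.5],0,1]
    - [[0,0,7],0,1]

```text
time: 13.7
tool_pos: [0.4477, 0.2544, 0.1]
tool_rot: [[-0.867, 0.498, -0.0], [0.498, 0.867, -0.0], [0.0, -0.0, -1.0]]
force: [0.2, 0.2, -0.7]
opening: 0.0219
grasp_force: 29.5
```

Call:
drive_tool:
  increments:
    - [[0.6,4.7,0],-0.12,1]
    - [[1.2,9.4,0],-0.24,1]
    - [[1.8,14.1,0],-0.36,1]
    - [[2.5,18.8,0],-0.48,1]
    - [[3.1,23.5,0],-0.54,1]

```text
time: 14.2
tool_pos: [0.4788, 0.4912, 0.0994]
tool_rot: [[-0.484, 0.875, -0.0], [0.875, 0.484, -0.0], [-0.0, -0.0, -1.0]]
force: [0.9, 0.0, 0.6]
opening: 0.0217
grasp_force: 29.5
```

Call:
drive_tool:
  increments:
    - [[0,0,0],0,1]
    - [[0,0,-2],0,1]
    - [[0,0,-4],0,1]
    - [[0,0,-5.5],0,1]
    - [[0,0,-6],0,1]

```text
time: 14.7
tool_pos: [0.4776, 0.488, 0.0368]
tool_rot: [[-0.487, 0.873, -0.003], [0.873, 0.487, -0.003], [-0.001, -0.004, -1.0]]
force: [0.4, -0.2, -0.6]
opening: 0.022
grasp_force: 29.5
```

Call:
drive_tool:
  increments:
    - [[0,0,-0.3],0,1]
    - [[0,0,-0.6],0,1]
    - [[0,0,-0.6],0,1]
    - [[0,0,-0.6],0,1]
    - [[0,0,-0.6],0,1]

```text
time: 15.2
tool_pos: [0.4794, 0.4898, 0.034]
tool_rot: [[-0.487, 0.873, 0.001], [0.873, 0.487, 0.001], [0.0, 0.001, -1.0]]
force: [0.3, 0.8, 0.5]
opening: 0.0214
grasp_force: 29.5
```

Call:
drive_tool:
  increments:
    - [[0,0,0],0,0.15]
    - [[0,0,0],0,0.15]
    - [[0,0,0],0,0.15]
    - [[0,0,0],0,0.15]
    - [[0,0,1],0,0.15]

```text
time: 15.7
tool_pos: [0.4778, 0.4885, 0.0416]
tool_rot: [[-0.487, 0.873, -0.003], [0.873, 0.487, -0.002], [-0.001, -0.003, -1.0]]
force: [-1.4, -0.1, -0.7]
opening: 0.0362
grasp_force: 0.0
```

Call:
drive_tool:
  increments:
    - [[0,0,4],0,0.2]
    - [[0,0,8],-0.15,0.2]
    - [[0,-4,11],-0.3,0.2]
    - [[0,-8,13],-0.45,0.2]
    - [[0,-12,15],-0.6,0.2]

```text
time: 16.2
tool_pos: [0.479, 0.3686, 0.1955]
tool_rot: [[0.096, 0.995, 0.002], [0.995, -0.096, 0.001], [0.001, 0.002, -1.0]]
force: [-0.6, 0.0, -0.1]
opening: 0.0349
grasp_force: 0.0
```

Call:
drive_tool:
  increments:
    - [[0.7,-4.5,0],-0.15,0.3]
    - [[1.4,-9,0],-0.3,0.3]
    - [[2.1,-13.5,0],-0.45,0.3]
    - [[2.8,-18,0],-0.6,0.3]
    - [[3.5,-22.5,0],-0.74,0.3]

```text
time: 16.7
tool_pos: [0.5141, 0.1428, 0.1943]
tool_rot: [[0.743, 0.67, 0.002], [0.67, -0.743, 0.0], [0.001, 0.001, -1.0]]
force: [1.7, 0.2, -0.5]
opening: 0.0304
grasp_force: 0.0
```

Call:
drive_tool:
  increments:
    - [[0,-2.3,0],-0.15,0.3]
    - [[0,-2.3,0],-0.3,0.3]
    - [[0,-2.3,0],-0.45,0.3]
    - [[0,-2.3,0],-0.54,0.3]
    - [[0,-2.3,0],-0.54,0.3]

```text
time: 17.2
tool_pos: [0.5142, 0.1213, 0.194]
tool_rot: [[0.98, 0.197, 0.001], [0.197, -0.98, 0.0], [0.001, 0.0, -1.0]]
force: [0.2, -0.0, -0.5]
opening: 0.0302
grasp_force: 0.0
```

Run:
```python
from h import *
s=env.sense();print(s['time'],s['tool_pos'],s['tool_rot'][:2,0],s['q'],s['opening'])
m=env.camera_model('wrist');p,d=save('wrist','w2');P=pts(m,d);Z=P[...,2]
k=((Z>0.004)&(Z<.013)&(P[...,1]<.2)&(P[...,1]>.09)&(P[...,0]<.58)&(P[...,0]>.37)).astype('u1')
n,l,st,c=cv2.connectedComponentsWithStats(k)
for i in range(1,n):
    if st[i,4]>200: print(c[i].round(),st[i,4],cv2.minAreaRect((P[l==i][:,:2]*1000).astype('f4')))
```

```text
17.2 [0.51417107 0.12133222 0.19403663] [0.98031255 0.1974491 ] [8.23870817e-02 3.36276493e-02 1.83491038e+00 2.47938004e-05
 1.27197291e+00 1.45442095e+00] 0.030187761144563802
[324. 204.] 942 ((520.1576538085938, 120.7398910522461), (99.50951385498047, 9.718290328979492), 11.261378288269043)
[262. 269.] 374 ((447.3913269042969, 169.20570373535156), (43.6182975769043, 10.655769348144531), 39.53200912475586)
```

View pics/w2.png

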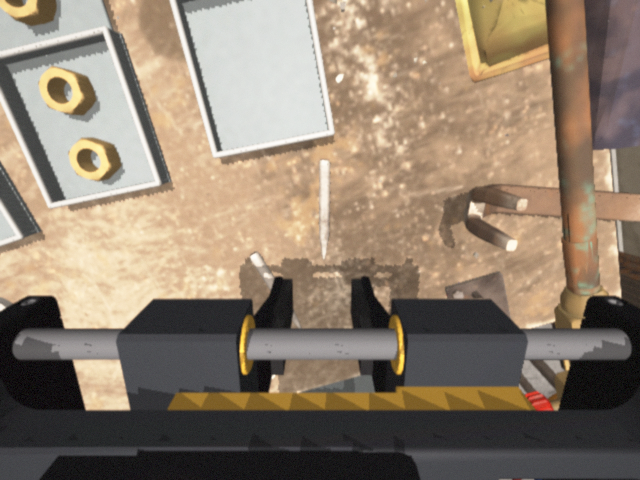

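The punch lies along (324,204), centre (0.520, 0.121), in line with the gripper. The second punch's upper end is at (260,262). Both nuts still lie flat in their bin.

Call:
drive_tool:
  increments:
    - [[0,-0.1,-4],0,0.3]
    - [[0,-0.1,-8],0,0.3]
    - [[0,-0.1,-11],0,0.3]
    - [[0,-0.1,-13],0,0.3]
    - [[0,-0.1,-14],0,0.3]

```text
time: 17.75
tool_pos: [0.5124, 0.1205, 0.0512]
tool_rot: [[0.98, 0.201, -0.003], [0.201, -0.98, -0.0], [-0.003, -0.0, -1.0]]
force: [0.3, 0.3, -0.0]
opening: 0.0308
grasp_force: 0.0
```

Call:
drive_tool:
  increments:
    - [[0,0,-1],0,0.3]
    - [[0,0,-2],0,0.3]
    - [[0,0,-2.5],0,0.3]
    - [[0,0,-2.7],0,0.3]
    - [[0,0,-2.7],0,0.3]

```text
time: 18.25
tool_pos: [0.5142, 0.1205, 0.0264]
tool_rot: [[0.98, 0.199, 0.0], [0.199, -0.98, 0.0], [0.0, 0.0, -1.0]]
force: [0.1, 1.0, -0.2]
opening: 0.0307
grasp_force: 0.0
```

Call:
drive_tool:
  increments:
    - [[0,0,0],0,1]
    - [[0,0,0],0,1]
    - [[0,0,0],0,1]
    - [[0,0,0],0,1]
    - [[0,0,0],0,1]

```text
time: 18.75
tool_pos: [0.5142, 0.1204, 0.0265]
tool_rot: [[0.98, 0.199, 0.001], [0.199, -0.98, -0.0], [0.001, 0.0, -1.0]]
force: [0.2, -0.1, 2.3]
opening: 0.0097
grasp_force: 30.0
```

Call:
drive_tool:
  increments:
    - [[0,0,2],0,1]
    - [[0,0.5,4.5],0,1]
    - [[2,2,5.5],0,1]
    - [[5,4,5.5],0.08,1]
    - [[8,5.5,5.5],0.17,1]

```text
time: 19.25
tool_pos: [0.595, 0.1765, 0.0819]
tool_rot: [[0.931, 0.365, 0.001], [0.365, -0.931, 0.0], [0.001, -0.0, -1.0]]
force: [0.9, -0.7, -1.0]
opening: 0.0098
grasp_force: 30.0
```

Call:
drive_tool:
  increments:
    - [[2,0.6,0],0.01,1]
    - [[3.5,1,0],0.01,1]
    - [[3.5,1,-1],0.01,1]
    - [[3.5,1,-2.5],0.01,1]
    - [[3.5,1,-4],0.01,1]

```text
time: 19.75
tool_pos: [0.6272, 0.1851, 0.039]
tool_rot: [[0.929, 0.371, -0.002], [0.371, -0.929, -0.0], [-0.002, -0.001, -1.0]]
force: [0.2, -0.4, -0.9]
opening: 0.0092
grasp_force: 30.0
```

Call:
drive_tool:
  increments:
    - [[0,0,-0.5],0,1]
    - [[0,0,-0.9],0,1]
    - [[0,0,-1.1],0,1]
    - [[0,0,-1.1],0,1]
    - [[0,0,-1.1],0,1]

```text
time: 20.25
tool_pos: [0.6293, 0.1855, 0.0306]
tool_rot: [[0.929, 0.371, 0.001], [0.371, -0.929, 0.0], [0.001, 0.0, -1.0]]
force: [0.0, -0.6, -0.5]
opening: 0.0094
grasp_force: 30.0
```

Open to about 20 mm and retreat.

Call:
drive_tool:
  increments:
    - [[0,0,-0.05],0,0.8]
    - [[0,0,-0.05],0,0.65]
    - [[0,0,-0.05],0,0.54]
    - [[0,0,-0.05],0,0.54]
    - [[0,0,0.5],0,0.54]

```text
time: 20.75
tool_pos: [0.6282, 0.1853, 0.0343]
tool_rot: [[0.929, 0.371, -0.002], [0.371, -0.929, -0.0], [-0.002, -0.0, -1.0]]
force: [-0.3, -0.5, -0.3]
opening: 0.0197
grasp_force: 0.0
```

Call:
drive_tool:
  increments:
    - [[0,0,3],0,0.5]
    - [[0,0,7],0,0.4]
    - [[-3,0,10],0.08,0.3]
    - [[-7,0,12],0.16,0.3]
    - [[-12,-0.5,13],0.3,0.3]

```text
time: 21.25
tool_pos: [0.5113, 0.181, 0.1682]
tool_rot: [[0.775, 0.632, 0.006], [0.632, -0.775, 0.001], [0.005, 0.003, -1.0]]
force: [-0.6, 0.2, 1.0]
opening: 0.0302
grasp_force: 0.0
```

Run:
```python
from h import *
s=env.sense();print(s['time'],s['tool_pos'],s['tool_rot'][:2,0],s['opening'])
m=env.camera_model('wrist');p,d=save('wrist','w3');P=pts(m,d);np.savez('w3.npz',p=p,d=d,P=P)
```

```text
21.25 [0.51130176 0.18102463 0.16820396] [0.77529061 0.63158316] 0.030198032199457405
```

View pics/w3.png

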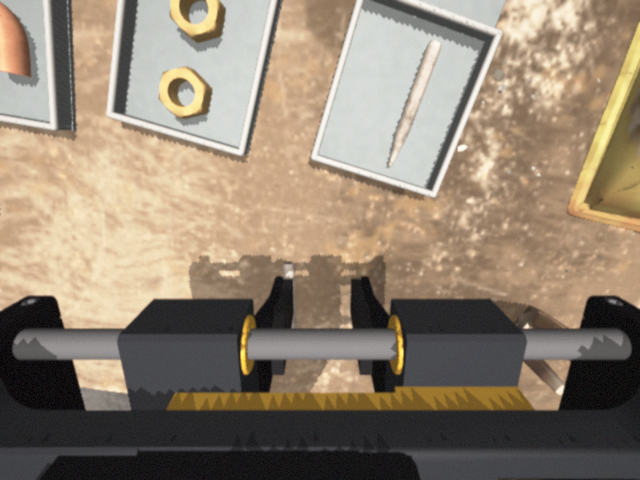

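The first punch lies flat in its tray from (433,42) to (391,165). The nuts are still flat at (197,14) and (185,92). I'll measure the free slot in the punch tray next.

Run:
```python
from h import *
z=np.load('w3.npz');P=z['P'];M=env.camera_model('wrist')
s=env.sense();print(s['time'],s['tool_pos'])
print('punch',ray(M,[(433,42),(391,165)],.009)[:,:2].round(4).tolist())
C=ray(M,[(312,159),(435,196),(500,30)],.025)[:,:2];print('tray near-left, near-right, far-right',C.round(4).tolist())
e=C[2]-C[1];f=C[0]-C[1];print(np.degrees(np.arctan2(e[1],e[0])),np.linalg.norm(e),np.linalg.norm(f),'centre',(C[0]+C[2])/2)
```

```text
21.3 [0.50088282 0.18023518 0.16519769]
punch [[0.6654, 0.209], [0.5783, 0.1704]]
tray near-left, near-right, far-right [[0.5411, 0.2251], [0.5824, 0.1292], [0.6956, 0.1794]]
23.885174156537722 0.12375966075219204 0.10434411129675716 centre [0.61831889 0.20220179]
```

Call:
drive_tool:
  increments:
    - [[-3,-1,0],0,0.3]
    - [[-6,-2,0],0,0.3]
    - [[-8.4,-2.9,-2],0,0.3]
    - [[-8.4,-2.9,-5],0,0.3]
    - [[-8.4,-2.9,-8],0,0.3]

```text
time: 21.8
tool_pos: [0.4265, 0.1516, 0.0852]
tool_rot: [[0.778, 0.628, 0.003], [0.628, -0.778, 0.001], [0.003, 0.002, -1.0]]
force: [0.4, -0.2, -0.3]
opening: 0.0304
grasp_force: 0.0
```

Call:
drive_tool:
  increments:
    - [[0,0,-2],0,0.3]
    - [[0,0,-4],0,0.3]
    - [[0,0,-5.4],0,0.3]
    - [[0,0,-5.8],0,0.3]
    - [[0,0,-5.8],0,0.3]

```text
time: 22.3
tool_pos: [0.426, 0.1515, 0.0267]
tool_rot: [[0.778, 0.628, -0.001], [0.628, -0.778, -0.0], [-0.001, -0.0, -1.0]]
force: [-0.1, -0.3, 0.5]
opening: 0.0305
grasp_force: 0.0
```

Call:
drive_tool:
  increments:
    - [[0,0,0],0,1]
    - [[0,0,0],0,1]
    - [[0,0,0],0,1]
    - [[0,0,0],0,1]
    - [[0,0,0],0,1]

```text
time: 22.8
tool_pos: [0.4267, 0.1517, 0.0276]
tool_rot: [[0.778, 0.629, 0.001], [0.629, -0.778, 0.0], [0.001, 0.001, -1.0]]
force: [-0.7, -0.7, 4.2]
opening: 0.0095
grasp_force: 30.0
```

Call:
drive_tool:
  increments:
    - [[0,0,1.5],0,1]
    - [[0,0,4],0,1]
    - [[2,0.5,6],0,1]
    - [[5,1.5,6],-0.1,1]
    - [[9,3,6],-0.2,1]

```text
time: 23.3
tool_pos: [0.5167, 0.1817, 0.0877]
tool_rot: [[0.889, 0.458, 0.001], [0.458, -0.889, 0.0], [0.001, 0.0, -1.0]]
force: [0.8, -0.1, -0.5]
opening: 0.0094
grasp_force: 30.0
```

Call:
drive_tool:
  increments:
    - [[4,1.3,0],-0.05,1]
    - [[8,2.6,0],-0.09,1]
    - [[10.6,3.5,0],-0.09,1]
    - [[10.6,3.5,0],-0.09,1]
    - [[10.6,3.5,-2],-0.09,1]

```text
time: 23.8
tool_pos: [0.6244, 0.2172, 0.0691]
tool_rot: [[0.925, 0.38, 0.005], [0.38, -0.925, 0.001], [0.005, 0.001, -1.0]]
force: [0.7, 0.8, -0.4]
opening: 0.0096
grasp_force: 30.0
```

Call:
drive_tool:
  increments:
    - [[0,0,-1],0,1]
    - [[0,0,-2.5],0,1]
    - [[0,0,-3.3],0,1]
    - [[0,0,-3.6],0,1]
    - [[0,0,-3.6],0,1]

```text
time: 24.3
tool_pos: [0.6215, 0.2165, 0.0315]
tool_rot: [[0.925, 0.38, -0.001], [0.38, -0.925, -0.0], [-0.001, -0.0, -1.0]]
force: [-3.3, -0.8, 3.1]
opening: 0.0094
grasp_force: 30.0
```

Call:
drive_tool:
  increments:
    - [[0,0,0],0,0.8]
    - [[0,0,0],0,0.65]
    - [[0,0,0],0,0.54]
    - [[0,0,0],0,0.54]
    - [[0,0,0.5],0,0.54]

```text
time: 24.8
tool_pos: [0.6215, 0.2164, 0.0351]
tool_rot: [[0.925, 0.38, -0.001], [0.38, -0.925, -0.0], [-0.001, -0.0, -1.0]]
force: [-0.6, 0.9, 0.5]
opening: 0.0196
grasp_force: 0.0
```

Call:
drive_tool:
  increments:
    - [[0,0,3],0,0.54]
    - [[0,0,7],0,0.54]
    - [[-3,1,11],0,0.5]
    - [[-7,3,15],0,0.5]
    - [[-11,5,19],0,0.5]

```text
time: 25.3
tool_pos: [0.5254, 0.2597, 0.2138]
tool_rot: [[0.925, 0.379, 0.001], [0.379, -0.925, 0.001], [0.001, -0.0, -1.0]]
force: [-0.0, 0.9, 0.7]
opening: 0.0215
grasp_force: 0.0
```

Call:
drive_tool:
  increments:
    - [[-3,1,3],0,0.5]
    - [[-5,2,4],0,0.5]
    - [[-5,2,4],0,0.5]
    - [[-5,2,4],0,0.5]
    - [[-5,2,4],0,0.5]

```text
time: 25.8
tool_pos: [0.4764, 0.279, 0.251]
tool_rot: [[0.925, 0.38, -0.001], [0.38, -0.925, -0.001], [-0.001, 0.0, -1.0]]
force: [-0.3, -0.3, -0.6]
opening: 0.0217
grasp_force: 0.0
```

Run:
```python
from h import *
s=env.sense();print(s['time'],s['tool_pos'],s['force'])
m=env.camera_model('wrist');p,d=save('wrist','w4');P=pts(m,d);Z=P[...,2]
hsv=cv2.cvtColor(p,cv2.COLOR_RGB2HSV)
k=((hsv[...,1]>70)&(Z>.006)&(Z<.04)).astype('u1');k[270:]=0
n,l,st,c=cv2.connectedComponentsWithStats(k)
for i in range(1,n):
    if st[i,4]>150: print(c[i].round(),st[i,4],np.percentile(Z[l==i],[5,50,98]).round(4),P[l==i].mean(0).round(3))
```

```text
25.8 [0.47644366 0.27902089 0.2509816 ] [-0.28981313 -0.34421833 -0.62753738]
[119.  38.] 2402 [0.0248 0.0329 0.0361] [0.555 0.513 0.032]
[289.  11.] 549 [0.0183 0.0309 0.0332] [0.636 0.377 0.029]
[630.  82.] 2462 [0.0062 0.0087 0.0365] [0.71  0.042 0.014]
[289.  80.] 789 [0.0137 0.0234 0.0251] [0.582 0.357 0.023]
[151. 137.] 1717 [0.0178 0.0246 0.0278] [0.479 0.468 0.024]
[292. 141.] 644 [0.0211 0.0235 0.0253] [0.53  0.334 0.023]
[  4. 165.] 278 [0.0073 0.0142 0.021 ] [0.39  0.611 0.014]
[ 85. 196.] 870 [0.01   0.0242 0.0381] [0.393 0.519 0.024]
[626. 248.] 345 [0.009  0.0106 0.0125] [ 0.564 -0.069  0.011]
```

View pics/w4.png

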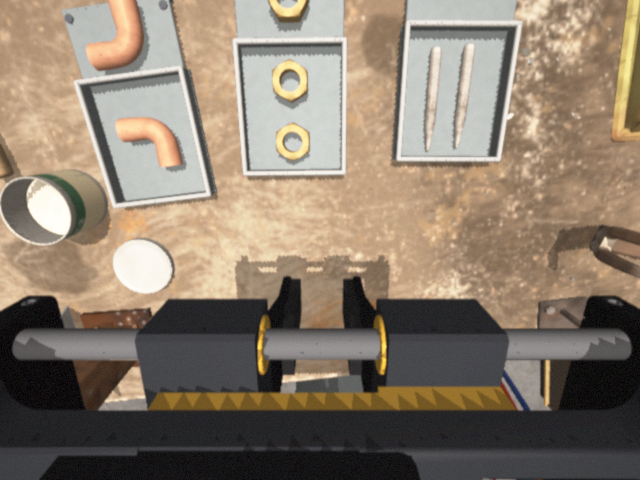

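All five parts lie flat in the matching trays: elbow at (150,138), nuts at (290,80) and (292,141), punches at (433,98) and (465,97). None of them touch, and the gripper is clear.

```bash
python3 -c "
from station import env
print(env.hand_in())"
```

```text
the job is handed in; nothing more can be done
None
```

The job is handed in at about 26 s: both nuts, the elbow and both punches lie flat in their matching bins, confirmed in a last wrist-camera picture with the gripper clear of everything.

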